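# New bench pin to match the worn one, home in the drilling jig

### The job

The worn bench pin on the rubber mat is due for replacement: find the new pin of the same shape in the rack, take it out and lay it flat on the bench, then take it up again and put it in the drilling jig with its square butt towards the end stop. Lower it in rather than letting it fall or tip over onto the jig, push it fully home so that one long edge bears on both dowels and the butt on the end stop, and let go. Leave the other pins standing in the rack, and the worn pins, hammer, file and oil jar where they are.

Things in the scene. Friction and masses are not known exactly. Their poses are not given: they have to be found in the camera images.
- pin_v_centre (a point): Centre of the new V-cut pin: a wide V notch sawn into one end, 40 mm across its mouth and 54 mm deep. Beech, 80 g, 120 x 56 x 18 mm, faces and long edges alike, other end (butt) square. x: butt to V notch end, y: through the thickness, z: across the width. Starts standing on a long edge in the rack (z up); stands so on the bench too, and tips flat if pushed at its top.
- pin_hole_centre (a point): Centre of the new keyhole pin: a round hole 32 mm across, its centre 38 mm from the sawn end, joined to that end by a straight slot 12 mm wide. Beech, 80 g, 120 x 56 x 18 mm, faces and long edges alike, other end (butt) square. x: butt to keyhole end, y: through the thickness, z: across the width. Starts standing on a long edge in the rack (z up); stands so on the bench too, and tips flat if pushed at its top.
- pin_nose_centre (a point): Centre of the new nosed pin: no cut-out, but over its last 40 mm it tapers evenly on both sides from 56 mm to a blunt nose 22 mm wide. Beech, 80 g, 120 x 56 x 18 mm, faces and long edges alike, other end (butt) square. x: butt to nose end, y: through the thickness, z: across the width. Starts standing on a long edge in the rack (z up); stands so on the bench too, and tips flat if pushed at its top.
- worn_v_centre (a point): Centre of a worn V-cut pin lying flat (z up), outline and size as the new one (120 x 56 x 18 mm), scarred by the saw. x: from the square butt to the V notch end. One of the three worn pins is the sample on the rubber mat; the other two lie in the offcut tray and do not matter.
- worn_hole_centre (a point): Centre of a worn keyhole pin lying flat (z up), outline and size as the new one (120 x 56 x 18 mm), scarred by the saw. x: from the square butt to the keyhole end. One of the three worn pins is the sample on the rubber mat; the other two lie in the offcut tray and do not matter.
- worn_nose_centre (a point): Centre of a worn nosed pin lying flat (z up), outline and size as the new one (120 x 56 x 18 mm), scarred by the saw. x: from the square butt to the nose end. One of the three worn pins is the sample on the rubber mat; the other two lie in the offcut tray and do not matter.
- mat: Black rubber mat 170 x 110 x 4 mm on the bench beyond the left (+y) end of the rack; the worn pin lying on it is the sample. Origin: centre of its underside; long side along its x.
- rack: Fixed steel rack 420 x 70 mm; origin: centre of its underside, x along it. The new pins stand in it on edge end to end in any order, centres near x = -140, 0, 140, y = 0 mm and 38 mm above the bench, sawn ends to +x. Floor 10 mm above the bench; two lips 22 mm apart, 6 mm thick, and 6 mm partitions between pins reach 24 mm; each pin is free above that, to 66 mm.
- jig: Bolted-down steel drilling jig; origin: under a pin's place, on the bench; x to the end stop. Base 10 mm thick, x -95 to 100, y -70 to 80 mm, 6 mm bolt heads at its corners. Two dowels 10 mm diameter, 24 mm above the base, at x = 50 and -10, y = -33 mm: the pin's long edge bears on them at y = -28. Its -x and +y sides are open.
- jig_home (a point): Where the centre of a pin lies when it is home in the jig, 19 mm above the bench (pin flat on the base, its x along the jig's -x). Axes as the jig.
- jig_stop (a point): Middle of the end stop's face, 60 mm from jig_home along the jig's x, 19 mm above the bench; axes as the jig. The stop is a block 60 mm wide, 16 mm above the base. Behind it the drill leaf lies folded open, fixed, to 117 mm from this face, up to 39 mm above the bench.
- hammer: Bystander: hammer on the bench, 240 mm long. Origin half-way along it, on the bench; handle towards -x.
- file: Bystander: flat file with a wooden handle on the bench, 240 mm long. Origin half-way along it, on the bench; handle towards -x. Between it, the rack and the jig the bench is always clear from x = 0.34 to 0.48, y = 0.07 to 0.16 m.
- oil: Bystander: amber jar of cutting oil, 56 mm across, 95 mm tall. Origin: centre of its underside.
Mind the look-alikes: they are no part of the job. Leave any yellow look-alike of the part that bears worn_v_centre alone. What is shaped like the part that bears pin_hole_centre but turquoise is not meant.

How it is judged:
By the outcome, as a careful person would: the job done as asked, in the order asked, and still so for the second after the job is handed in, with the robot touching nothing.
It also fails if it takes over 51 s, if anything falls off the work surface, if the arm or the gripper's body presses on something with over 40 N, if the wrist force passes 120 N, or if a joint passes its speed limit or range.

### The arm

A 6-joint arm with a two-finger parallel gripper is mounted at the origin on the work surface. World frame = base frame: x ahead of the robot, y to its left, z up, the work surface at z = 0. Lengths are in mm, angles in rad, forces in N, time in s.
With the tool pointing down it reaches from about 350 to 775 mm from the base axis. Payload 7.3 kg.
Tool frame: the origin (TCP) lies at the very end of the fingers, on their centre line; the grasp point (between the pads) lies 19 mm behind it; z points along the fingers, y is the line along which they close (so a half turn about z gives the same grasp; the last joint's range is limited). The gripper opens to 92 mm and grips with 3 to 60 N. Pads are 19 mm wide; open, the fingers measure 130 mm over their backs; the gripper's body (75 mm by 190 mm) begins 47 mm behind the grasp point.
Start: joints at [-1.344, 0.342, 1.524, -0, 1.275, -0.146], TCP at [191.241, -488.95, 226.741] pointing down, gripper open.
Joint ranges: [-2.53, 2.53], [-0.77, 2.02], [0.04, 2.7], [-1, 4.14], [0.28, 2.66], [-3.11, 3.11]. Speed limits (rad/s): [2.57, 2.57, 3.14, 3.14, 3.14, 3.14].

### API

Orientations are given as [roll, pitch, yaw] about the fixed x, y, z axes, in that order (R = Rz(yaw) Ry(pitch) Rx(roll)).
In Python, from plant import bot gives the robot as it stands.
- The arm moves only by the tool jog_arm, never from a script. Its argument "targets" is a list of rows, each an object with "xyz": the shift along the tool's x, y, z as a fraction of full scale, a list of three; "spin": the turn about the tool's z as a fraction of full scale. In form: [{"xyz": [x, y, z], "spin": spin}, ...]. A call has exactly 10 rows; each row shifts and turns the commanded pose from where the row before left it, along the tool's axes as they then stand; what a row does not reach is not made up. Full scale, the value 1, is 80 mm for a shift and 0.1 rad for a turn. A row lasts 1/8 s, in which the tool goes at most 62.5 mm and 10.7 degrees, less where a joint would pass 70% of its speed; a pose out of reach is approached as far as the arm can. A call with a number of a shift or a turn outside -1 to 1 is refused whole. A call with a gripper value outside its range is refused whole. "gripper" is the opening in per cent of the stroke, from 0 (shut) to 100 (fully open), set as the call begins (left out, the last holds). The fingers move at their own pace and stop on an object; the grip force is fixed at half the most. Time passes only in rows, so rows that do not move let the fingers close, or fill a call up. It gives the time, the measured TCP pose, the force, the opening and the grip force at its end, in the units of the state.
- bot.get_obs(): the state, without advancing time (a new reading comes with each control period).
- bot.capture(name): name is "scene" or "top"; returns the picture (384x512x3 uint8, blue, green, red); there is no depth.
- bot.get_calibration(name): a dict with "vfov" (degrees; the focal length in pixels is half the picture's height over the tangent of half this angle, whatever the lens; pixels are square), "cx", "cy" (the principal point, pixels), "eye" and "rotation" of the camera in the world. Camera axes: x right, y down, z forward; pixel columns grow to the right and rows downward; lengths in mm; the calibration is good to about 2 mm. A picture is of the moment at which its call begins. get_calibration takes no time and is no camera call.
- bot.close_job(): hands the job in; it is judged then, once.
The state is a dict: "time": time; "joint_positions": joint angles; "dq": joint speeds; "tau": joint torques, N m; "tool_pos": TCP position; "tcp_rot": TCP orientation; "contact_force": force on the tool from outside, world axes, zero at the start; "moment": the same for the moment, N m; "grip_width": finger opening in mm; "finger_force": force on a finger pad.
Only numpy, scipy, OpenCV 4.12 (cv2) and the standard library are available. Lean on these libraries where they do the work, as an engineer would, in place of code of your own. Each camera call takes 0.05 s, during which the arm holds its last target. There are 200 camera calls.

## Working session

There is one attempt and no reset: what is moved stays moved. The work goes in short steps, Python scripts to look and compute and a tool call to move; the robot and the scene stay as the last step left them, time stands still between calls to the robot, and variables do not carry over. Pictures are saved under pics/ and viewed, at most 10 in all, crops included, and the job is handed in when it is done.

Besides the shell and the picture viewer there is one more tool, called after "Call:" as name(argument=value, ...) on one line, values as JSON. jog_arm: Moves the arm, as the interface text tells. Shift numbers are shares of 80 mm and turn numbers shares of 0.1 rad, none past 1 either way. Its arguments: {"type":"object","properties":{"targets":{"type":"array","items":{"type":"object","properties":{"xyz":{"type":"array","items":{"type":"number"}},"spin":{"type":"number"}}}},"gripper":{"type":"number"}},"required":["targets"]}

```bash
mkdir -p pics; ls
python3 - <<'E'
from plant import bot
import cv2
for n in ("scene","top"):
    im=bot.capture(n); cv2.imwrite(f"pics/{n}0.png",im)
    c=bot.get_calibration(n); print(n,c)
o=bot.get_obs(); print({k:o[k] for k in("time","tool_pos","tcp_rot","grip_width")})
E
```

```text
pics
scene {'vfov': 54.16762605053259, 'cx': 259.15562323946125, 'cy': 191.39799359887067, 'eye': array([1350.96496584, -202.21415845, 1093.12056438]), 'rotation': array([-2.46330303e+00, -1.42791568e-03,  1.44780429e+00])}
top {'vfov': 46.56919792914951, 'cx': 252.82840847809663, 'cy': 198.84709544528434, 'eye': array([ 286.92514545, -119.49485492, 1803.48321132]), 'rotation': array([-3.00537811,  0.01049065, -1.59365196])}
{'time': 0.1, 'tool_pos': array([ 191.14615533, -488.58229543,  226.12350586]), 'tcp_rot': array([-3.14025601e+00, -1.78205300e-04,  3.72756547e-01]), 'grip_width': 92.3010867213317}
```

View pics/top0.png

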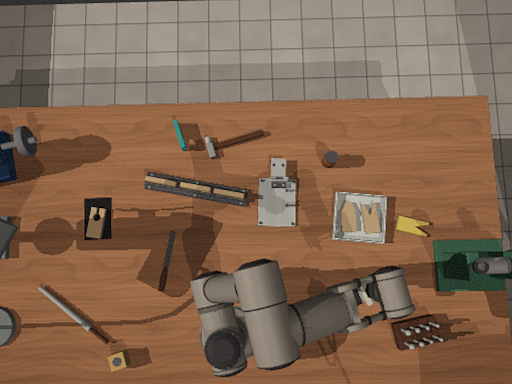

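View pics/scene0.png

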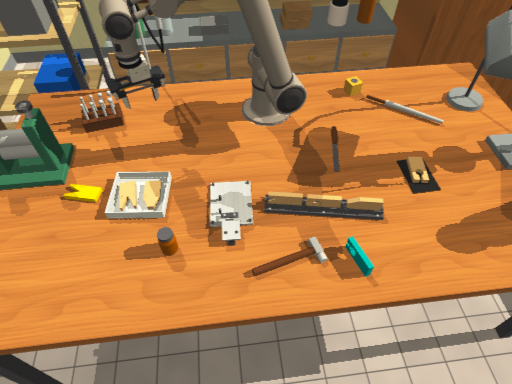

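Top view: mat with sample at about (97,222), rack from (147,181) to (247,197), jig at (278,200), file at (167,260), hammer at (232,140). Turquoise look-alike at (180,133) and yellow look-alike at (413,226). Next, one close crop of the mat, rack and jig.

```bash
cat > h.py <<'E'
import numpy as np, cv2
from plant import bot
from scipy.spatial.transform import Rotation as R
def cam(n):
    c=bot.get_calibration(n); f=192/np.tan(np.radians(c['vfov'])/2)
    return c,f,R.from_euler('xyz',c['rotation']).as_matrix()
def proj(n,P):
    c,f,M=cam(n); q=(np.atleast_2d(P)-c['eye'])@M
    return np.c_[c['cx']+f*q[:,0]/q[:,2],c['cy']+f*q[:,1]/q[:,2]]
def back(n,uv,z):
    c,f,M=cam(n); uv=np.atleast_2d(uv).astype(float)
    d=np.c_[(uv[:,0]-c['cx'])/f,(uv[:,1]-c['cy'])/f,np.ones(len(uv))]@M.T
    return c['eye']+d*((z-c['eye'][2])/d[:,2])[:,None]
def crop(im,x0,y0,x1,y1,w,h):
    return cv2.resize(im[y0:y1,x0:x1],(w,h),interpolation=cv2.INTER_CUBIC)
E
python3 - <<'E'
from h import *
s=cv2.imread('pics/scene0.png');t=cv2.imread('pics/top0.png')
a=crop(t,80,195,120,245,240,300); b=crop(t,255,150,305,235,176,300); b2=crop(s,390,145,446,200,300,295)
b2=cv2.resize(b2,(384,300))
c=crop(s,256,185,392,225,800,235)
cv2.imwrite('pics/m1.png',np.vstack([np.hstack([a,b,b2]),c]))
for p in [(147,181),(247,197)]: print(back('top',p,24))
print(back('top',[(97,222),(258,178),(297,178),(297,226),(258,226)],10)); print(back('scene',[(264,205),(383,212)],24))
E
```

```text
[[614.72758923 321.32544862  24.        ]]
[[539.28316274 -83.10068185  24.        ]]
[[ 453.95411914  525.86411364   10.        ]
 [ 618.51221096 -129.37862793   10.        ]
 [ 614.56773067 -288.42263449   10.        ]
 [ 418.66577547 -281.31097811   10.        ]
 [ 422.37276385 -124.58606591   10.        ]]
[[559.81832002 -85.53294575  24.        ]
 [640.88224604 324.37267449  24.        ]]
```

View pics/m1.png

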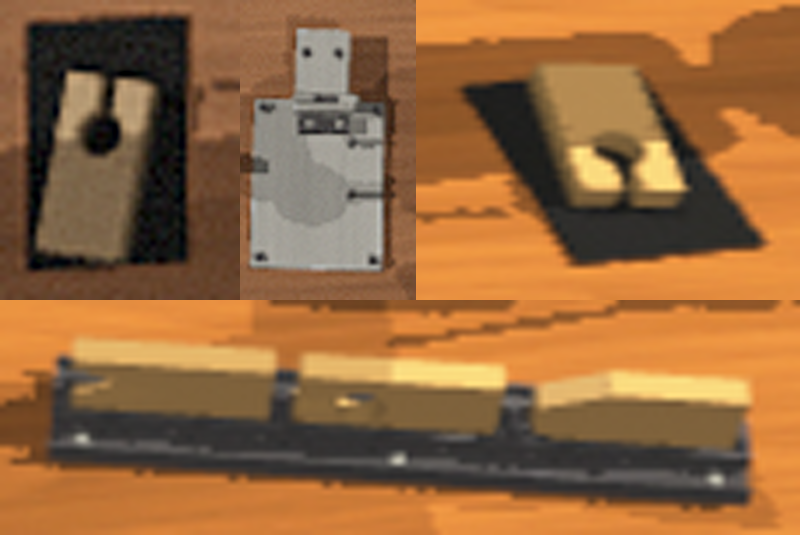

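The mat sample is the keyhole pin: round hole and slot at mat crop (100,130), and the scene crop agrees. In the rack crop, left (175,375) is V-cut, middle (400,380) is keyhole (its hole shows at 355,400), and right (640,400) is nosed. Look-alikes are the turquoise one at (180,133) in the top view, the yellow one at (413,226), and the tray pins at (350–370,217). I choose the middle rack pin, with its sawn end towards -y. Next I measure the rack pin and jig more closely.

Run:
```python
from h import *
t=cv2.imread('pics/top0.png');s=cv2.imread('pics/scene0.png')
H=cv2.cvtColor(t,cv2.COLOR_BGR2HSV)
# rack pins: dark surrounding; print bright blobs within rack strip
roi=np.zeros(t.shape[:2],np.uint8)
cv2.line(roi,(150,182),(245,196),255,9)
m=((t.min(2)>0)&(t[...,2]>105)&(roi>0)).astype(np.uint8)
n,l,st,ce=cv2.connectedComponentsWithStats(m)
for i in range(1,n):
    if st[i,4]>20:
        ys,xs=np.where(l==i); r=cv2.minAreaRect(np.c_[xs,ys].astype(np.float32))
        print(st[i],ce[i].round(1),back('top',ce[i],66).round(1)[0,:2],back('top',cv2.boxPoints(r),66)[:,:2].round(0).tolist())
A=crop(t,140,168,255,204,800,250); B=crop(t,252,152,304,232,390,600)
# rotate jig crop to landscape to fit
B=cv2.resize(cv2.rotate(t[152:232,252:304],cv2.ROTATE_90_CLOCKWISE),(520,338),interpolation=cv2.INTER_CUBIC)
C=cv2.resize(s[176:248,205:258],(249,338),interpolation=cv2.INTER_CUBIC)
D=np.hstack([B,C]);D=cv2.copyMakeBorder(D,0,0,0,800-D.shape[1],cv2.BORDER_CONSTANT)
cv2.imwrite('pics/m2.png',np.vstack([A,D]))
```

```text
[146 177  30  10 162] [161.2 181.2] [605.  254.7] [[603.0, 317.0], [629.0, 313.0], [605.0, 197.0], [579.0, 201.0]]
[180 182  31  11 179] [194.7 186.8] [578.9 121.7] [[577.0, 184.0], [603.0, 179.0], [577.0, 60.0], [551.0, 65.0]]
[213 188  31  11 169] [228.4 193.1] [550.7 -11.1] [[554.0, 52.0], [576.0, 47.0], [549.0, -72.0], [527.0, -67.0]]
```

View pics/m2.png

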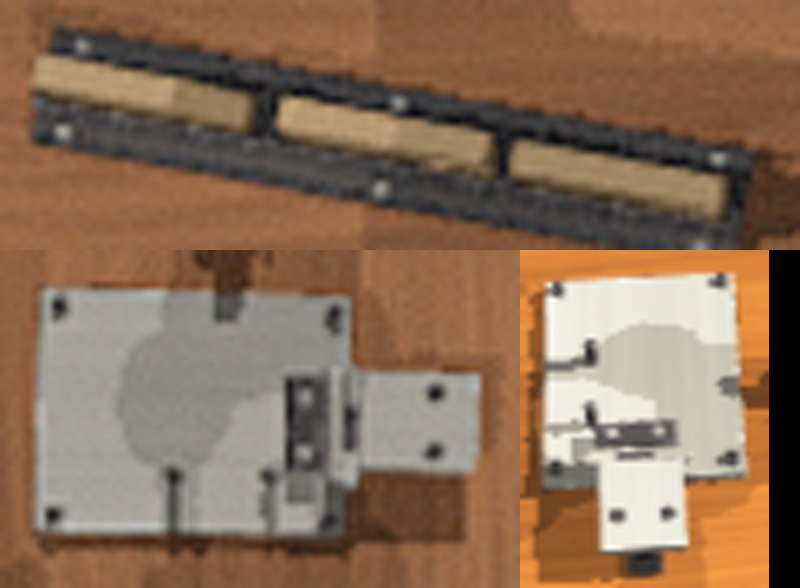

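Crop A shows the middle pin's top edge running (278,98)–(495,140). In the jig crop the base corners are at (40,288), (350,296), (342,535), (33,530). The dowels are at (175,475) and (270,475), on the -y side, and the stop and leaf are towards +x. The dark bar at (228,305) is the rack's shadow.

```bash
cat >> h.py <<'E'
def rows(p,yaw,q,yaw2,n):
    """n equal rows from pose to pose (tool down): tool-frame fractions; shift taken in axes before the row's spin"""
    p=np.array(p,float);d=(np.array(q,float)-p)/n;dy=((yaw2-yaw+np.pi)%(2*np.pi)-np.pi)/n
    for i in range(n):
        v=R.from_euler('xyz',[np.pi,0,yaw+i*dy]).as_matrix().T@d/80
        print([round(float(a),3) for a in v],round(-dy/.1,3))
def st():
    o=bot.get_obs();print(round(o['time'],2),o['tool_pos'].round(1),o['tcp_rot'].round(4),round(o['grip_width'],1),o['contact_force'].round(1),np.round(o['finger_force'],1));return o
E
python3 - <<'E'
from h import *
from scipy.optimize import least_squares
cor=np.array([[-95,80,10],[100,80,10],[100,-70,10],[-95,-70,10.]])
o={'top':[(40,38),(350,46),(342,285),(33,280)],'scene':[(735,23),(742,225),(545,215),(545,33)]}
top=np.array([[252+y/6.5,232-x/6.5] for x,y in o['top']])
sc=np.array([[205+(x-520)/4.7,176+y/4.7] for x,y in o['scene']])
dow=np.array([[252+225/6.5,232-175/6.5],[252+225/6.5,232-270/6.5]])
dow3=np.array([[-10,-33,34],[50,-33,34.]])
def T(v,P): c,s=np.cos(v[2]),np.sin(v[2]); return np.c_[v[0]+c*P[:,0]-s*P[:,1],v[1]+s*P[:,0]+c*P[:,1],P[:,2]]
for nm,f in {'top':lambda v:proj('top',T(v,cor))-top,'scene':lambda v:proj('scene',T(v,cor))-sc,'both':lambda v:np.r_[proj('top',T(v,cor))-top,proj('scene',T(v,cor))-sc]}.items():
    r=least_squares(lambda v:f(v).ravel(),[515,-200,0]); print(nm,r.x.round(3),r.fun.round(1))
print(back('top',dow,34).round(1), T(r.x,dow3).round(1))
A=lambda x,y:(140+x/6.957,168+y/6.957)
print(back('top',[A(278,98),A(495,140)],66).round(1))
# middle pin in scene crop m1: top face corners
S=lambda x,y:(256+x/5.88,185+(y-300)/5.88)
print(back('scene',[S(303,354),S(503,367),S(503,389),S(300,376)],66).round(1))
obs=st(); rows(obs['tool_pos'],obs['tcp_rot'][2],[583,130,226],1.369,12)
E
```

```text
top [ 5.13462e+02 -2.08543e+02 -5.30000e-02] [-0.1  0.1  0.   0.1  0.  -0.2 -0.   0.1]
scene [ 5.15493e+02 -2.05560e+02 -7.90000e-02] [ 0.1 -0.7  0.3 -1.  -1.2  2.7  0.9 -1.5]
both [ 5.14354e+02 -2.06939e+02 -6.60000e-02] [-0.8 -0.4 -0.  -0.4 -0.  -0.1 -0.7  0.1 -0.6 -1.   0.2 -1.5 -1.2  2.7
  0.2 -1.5]
[[ 501.5 -240.8   34. ]
 [ 560.5 -242.7   34. ]] [[ 502.2 -239.2   34. ]
 [ 562.1 -243.2   34. ]]
[[599.4 180.1  66. ]
 [572.2  56.8  66. ]]
[[562.6  67.   66. ]
 [586.7 182.4  66. ]
 [602.7 178.2  66. ]
 [578.7  61.9  66. ]]
0.1 [ 191.1 -488.6  226.1] [-3.1403e+00 -2.0000e-04  3.7280e-01] 92.3 [0.1 0.6 0.2] 0.0
[0.615, -0.451, 0.0] -0.83
[0.65, -0.399, 0.0] -0.83
[0.681, -0.344, 0.0] -0.83
[0.707, -0.286, 0.0] -0.83
[0.728, -0.226, 0.0] -0.83
[0.745, -0.165, 0.0] -0.83
[0.756, -0.103, 0.0] -0.83
[0.762, -0.04, 0.0] -0.83
[0.762, 0.023, 0.0] -0.83
[0.758, 0.087, 0.0] -0.83
[0.748, 0.149, 0.0] -0.83
[0.733, 0.211, 0.0] -0.83
```

Call:
jog_arm(targets=[{"xyz": [0.57,-0.41,0],"spin": -0.83},{"xyz": [0.6,-0.37,0],"spin": -0.83},{"xyz": [0.63,-0.32,0],"spin": -0.83},{"xyz": [0.65,-0.26,0],"spin": -0.83},{"xyz": [0.67,-0.21,0],"spin": -0.83},{"xyz": [0.69,-0.15,0],"spin": -0.83},{"xyz": [0.7,-0.1,0],"spin": -0.83},{"xyz": [0.7,-0.04,0],"spin": -0.83},{"xyz": [0.7,0.02,0],"spin": -0.83},{"xyz": [0.7,0.08,0],"spin": -0.83}], gripper=50)

```text
time: 1.35
tool_pos: [492.9, -11.7, 226.5]
tcp_rot: [-3.141, 0.0, 1.206]
contact_force: [1.7, -1.3, 0.6]
grip_width: 46.0
finger_force: 0.0
```

Run:
```python
from h import *
obs=st(); rows(obs['tool_pos'],obs['tcp_rot'][2],[582,131,140],1.369,4)
```

```text
1.35 [492.9 -11.7 226.5] [-3.1414e+00  3.0000e-04  1.2056e+00] 46.0 [ 1.7 -1.3  0.6] 0.0
[0.516, 0.101, 0.27] -0.408
[0.511, 0.122, 0.27] -0.408
[0.506, 0.143, 0.27] -0.408
[0.5, 0.163, 0.27] -0.408
```

Call:
jog_arm(targets=[{"xyz": [0.52,0.1,0.27],"spin": -0.41},{"xyz": [0.51,0.12,0.27],"spin": -0.41},{"xyz": [0.51,0.14,0.27],"spin": -0.41},{"xyz": [0.5,0.16,0.27],"spin": -0.41},{"xyz": [0,0,0.3],"spin": 0},{"xyz": [0,0,0.3],"spin": 0},{"xyz": [0,0,0],"spin": 0},{"xyz": [0,0,0],"spin": 0},{"xyz": [0,0,0],"spin": 0},{"xyz": [0,0,0],"spin": 0}])

```text
time: 2.6
tool_pos: [581.7, 129.7, 93.3]
tcp_rot: [3.14, -0.0, 1.367]
contact_force: [0.6, 0.8, 0.3]
grip_width: 45.8
finger_force: 0.0
```

Run:
```python
from h import *
o=st(); s=bot.capture('scene'); t=bot.capture('top')
cv2.imwrite('pics/m3.png',np.hstack([cv2.resize(s[150:230,260:390],(600,370),interpolation=cv2.INTER_CUBIC)]))
p=o['tool_pos']; print(proj('scene',p),proj('top',p))
rows(p,o['tcp_rot'][2],[582,131,30],1.369,4)
```

```text
2.6 [581.7 129.7  93.3] [ 3.1400e+00 -4.0000e-04  1.3666e+00] 45.8 [0.6 0.8 0.3] 0.0
[[327.49534365 191.82339074]] [[191.69734859 185.02654344]]
[0.004, -0.0, 0.198] -0.006
[0.004, -0.0, 0.198] -0.006
[0.004, -0.0, 0.198] -0.006
[0.004, -0.0, 0.198] -0.006
```

View pics/m3.png

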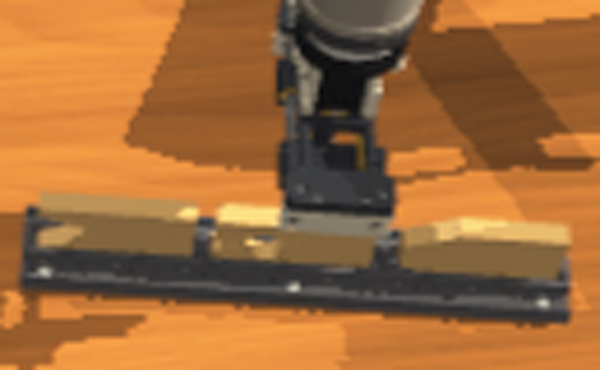

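The gripper body's front edge at crop (338,222) hides the fingers, which sit above the middle pin's butt half. The hole stays visible at (262,242). Descending now.

Call:
jog_arm(targets=[{"xyz": [0.02,0,0.2],"spin": 0},{"xyz": [0,0,0.2],"spin": 0},{"xyz": [0,0,0.15],"spin": 0},{"xyz": [0,0,0.12],"spin": 0},{"xyz": [0,0,0.12],"spin": 0},{"xyz": [0,0,0],"spin": 0},{"xyz": [0,0,0],"spin": 0},{"xyz": [0,0,0],"spin": 0},{"xyz": [0,0,0],"spin": 0},{"xyz": [0,0,0],"spin": 0}])

```text
time: 3.95
tool_pos: [581.7, 131.3, 29.3]
tcp_rot: [3.141, -0.0, 1.367]
contact_force: [-0.2, -0.9, 0.2]
grip_width: 46.0
finger_force: 0.0
```

Call:
jog_arm(targets=[{"xyz": [0,0,0],"spin": 0},{"xyz": [0,0,0],"spin": 0},{"xyz": [0,0,0],"spin": 0},{"xyz": [0,0,0],"spin": 0},{"xyz": [0,0,0],"spin": 0},{"xyz": [0,0,0],"spin": 0},{"xyz": [0,0,0],"spin": 0},{"xyz": [0,0,0],"spin": 0},{"xyz": [0,0,0],"spin": 0},{"xyz": [0,0,0],"spin": 0}], gripper=0)

```text
time: 5.2
tool_pos: [581.6, 131.3, 29.1]
tcp_rot: [-3.142, 0.0, 1.367]
contact_force: [-0.2, 0.1, -0.9]
grip_width: 17.6
finger_force: 30.0
```

Run:
```python
from h import *
rows([581.6,131.3,110],1.367,[410,85,110],-0.05,15)
```

```text
[-0.067, -0.132, -0.0] 0.945
[-0.079, -0.125, -0.0] 0.945
[-0.09, -0.117, -0.0] 0.945
[-0.101, -0.108, -0.0] 0.945
[-0.111, -0.098, -0.0] 0.945
[-0.12, -0.087, -0.0] 0.945
[-0.127, -0.076, -0.0] 0.945
[-0.134, -0.063, -0.0] 0.945
[-0.139, -0.05, -0.0] 0.945
[-0.143, -0.037, -0.0] 0.945
[-0.146, -0.023, -0.0] 0.945
[-0.148, -0.01, -0.0] 0.945
[-0.148, 0.004, 0.0] 0.945
[-0.147, 0.018, 0.0] 0.945
[-0.145, 0.032, 0.0] 0.945
```

Call:
jog_arm(targets=[{"xyz": [0,0,-0.1],"spin": 0},{"xyz": [0,0,-0.2],"spin": 0},{"xyz": [0,0,-0.3],"spin": 0},{"xyz": [0,0,-0.3],"spin": 0},{"xyz": [0,0,-0.12],"spin": 0},{"xyz": [-0.04,-0.14,0],"spin": 0.5},{"xyz": [-0.04,-0.14,0],"spin": 1},{"xyz": [-0.06,-0.14,0],"spin": 1},{"xyz": [-0.07,-0.13,0],"spin": 1},{"xyz": [-0.08,-0.12,0],"spin": 1}])

```text
time: 6.45
tool_pos: [522.3, 128.6, 110.8]
tcp_rot: [-3.141, 0.0, 0.913]
contact_force: [0.7, 1.0, -0.8]
grip_width: 17.9
finger_force: 30.0
```

Run:
```python
from h import *
o=st();rows(o['tool_pos'],o['tcp_rot'][2],[410,85,110],-0.05,10)
```

```text
6.45 [522.3 128.6 110.8] [-3.1415e+00  3.0000e-04  9.1350e-01] 17.9 [ 0.7  1.  -0.8] 30.0
[-0.129, -0.078, 0.001] 0.963
[-0.136, -0.065, 0.001] 0.963
[-0.141, -0.052, 0.001] 0.963
[-0.146, -0.038, 0.001] 0.963
[-0.149, -0.024, 0.001] 0.963
[-0.15, -0.009, 0.001] 0.963
[-0.15, 0.005, 0.001] 0.963
[-0.149, 0.02, 0.001] 0.963
[-0.147, 0.034, 0.001] 0.963
[-0.143, 0.048, 0.001] 0.963
```

Call:
jog_arm(targets=[{"xyz": [-0.13,-0.08,0],"spin": 0.96},{"xyz": [-0.14,-0.07,0],"spin": 0.96},{"xyz": [-0.14,-0.05,0],"spin": 0.96},{"xyz": [-0.15,-0.04,0],"spin": 0.96},{"xyz": [-0.15,-0.02,0],"spin": 0.96},{"xyz": [-0.15,-0.01,0.1],"spin": 0.96},{"xyz": [-0.15,0,0.15],"spin": 0.96},{"xyz": [-0.15,0.02,0.2],"spin": 0.96},{"xyz": [-0.15,0.03,0.2],"spin": 0.96},{"xyz": [-0.14,0.05,0.2],"spin": 0.96}])

```text
time: 7.7
tool_pos: [409.3, 84.6, 42.5]
tcp_rot: [3.142, -0.0, -0.046]
contact_force: [1.1, -0.7, -0.9]
grip_width: 17.5
finger_force: 30.0
```

Run:
```python
from h import *
o=st(); s=bot.capture('scene'); t=bot.capture('top')
p=o['tool_pos'];u=proj('scene',p)[0].astype(int);v=proj('top',p)[0].astype(int);print(u,v)
a=s[u[1]-45:u[1]+45,u[0]-60:u[0]+60];b=t[v[1]-45:v[1]+45,v[0]-45:v[0]+45]
cv2.imwrite('pics/m4.png',np.hstack([cv2.resize(a,(456,342),interpolation=2),cv2.resize(b,(342,342),interpolation=2)]))
```

```text
7.7 [409.3  84.6  42.5] [ 3.1415e+00 -4.0000e-04 -4.6300e-02] 17.5 [ 1.1 -0.7 -0.9] 30.0
[303 166] [205 229]
```

View pics/m4.png

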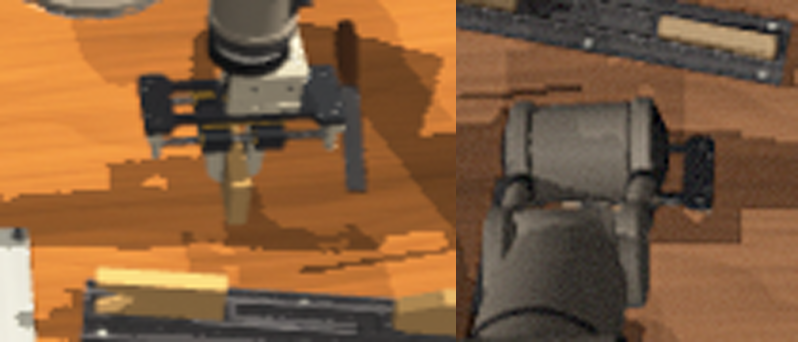

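The pin is held on edge at crop (237,190), with the file to its right at (355,150), clear. I lower it to the bench and release.

Call:
jog_arm(targets=[{"xyz": [0,0,0.1],"spin": 0},{"xyz": [0,0,0.1],"spin": 0},{"xyz": [0,0,0.06],"spin": 0},{"xyz": [0,0,0.02],"spin": 0},{"xyz": [0,0,0.01],"spin": 0},{"xyz": [0,0,0],"spin": 0},{"xyz": [0,0,0],"spin": 0},{"xyz": [0,0,0],"spin": 0},{"xyz": [0,0,0],"spin": 0},{"xyz": [0,0,0],"spin": 0}])

```text
time: 9.05
tool_pos: [409.7, 84.7, 19.5]
tcp_rot: [3.142, -0.0, -0.043]
contact_force: [0.0, 0.8, -0.5]
grip_width: 18.0
finger_force: 30.0
```

Call:
jog_arm(targets=[{"xyz": [0,0,0],"spin": 0},{"xyz": [0,0,0],"spin": 0},{"xyz": [0,0,0],"spin": 0},{"xyz": [0,0,0],"spin": 0},{"xyz": [0,0,0],"spin": 0},{"xyz": [0,0,-0.1],"spin": 0},{"xyz": [0,0,-0.12],"spin": 0},{"xyz": [0,0,-0.1],"spin": 0},{"xyz": [0,-0.15,0],"spin": 0},{"xyz": [0,-0.1,0],"spin": 0}], gripper=100)

```text
time: 10.3
tool_pos: [410.5, 105.6, 45.1]
tcp_rot: [-3.142, -0.0, -0.043]
contact_force: [-0.4, 0.4, 0.3]
grip_width: 92.1
finger_force: 0.0
```

Call:
jog_arm(targets=[{"xyz": [0,-0.1,0],"spin": 0},{"xyz": [0,-0.06,0],"spin": 0},{"xyz": [0,-0.06,0],"spin": 0},{"xyz": [0,-0.06,0],"spin": 0},{"xyz": [0,-0.06,0],"spin": 0},{"xyz": [0,-0.06,0],"spin": 0},{"xyz": [0,-0.06,0],"spin": 0},{"xyz": [0,-0.06,0],"spin": 0},{"xyz": [0,-0.06,0],"spin": 0},{"xyz": [0,0,0],"spin": 0}])

```text
time: 11.55
tool_pos: [412.6, 151.4, 45.1]
tcp_rot: [3.142, -0.0, -0.043]
contact_force: [0.2, -0.2, 0.2]
grip_width: 92.1
finger_force: 0.0
```

Run:
```python
from h import *
o=st(); s=bot.capture('scene')
p=o['tool_pos'];u=proj('scene',p)[0].astype(int);print(u)
a=s[u[1]-45:u[1]+45,u[0]-60:u[0]+60]
cv2.imwrite('pics/m5.png',cv2.resize(a,(600,450),interpolation=2))
```

```text
11.55 [412.6 151.4  45.1] [ 3.1416e+00 -1.0000e-04 -4.2700e-02] 92.1 [ 0.2 -0.2  0.2] 0.0
[320 164]
```

View pics/m5.png

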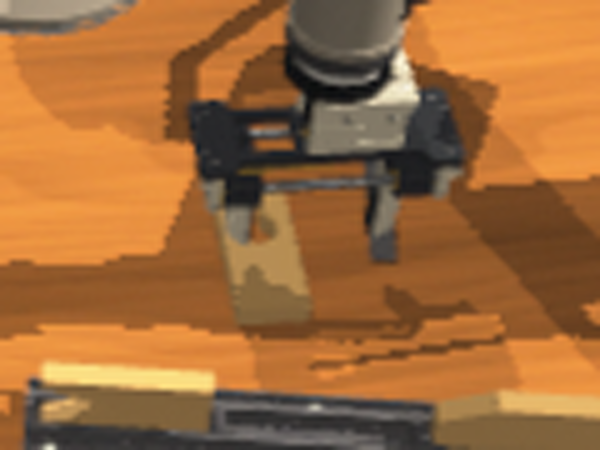

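The pin lies flat at crop (270,260), butt towards +x at (275,320). I raise and step aside to measure it.

Call:
jog_arm(targets=[{"xyz": [0,0,-0.5],"spin": 0},{"xyz": [0,0,-0.6],"spin": 0},{"xyz": [0.1,0.6,0],"spin": 0},{"xyz": [0.1,0.65,0],"spin": 0},{"xyz": [0.1,0.65,0],"spin": 0},{"xyz": [0,0.65,0],"spin": 0},{"xyz": [0,0.5,0],"spin": 0},{"xyz": [0,0,0],"spin": 0},{"xyz": [0,0,0],"spin": 0},{"xyz": [0,0,0],"spin": 0}])

```text
time: 12.85
tool_pos: [425.9, -92.7, 133.1]
tcp_rot: [-3.141, 0.0, -0.042]
contact_force: [-0.3, -0.2, 0.2]
grip_width: 91.9
finger_force: 0.0
```

Run:
```python
from h import *
o=st(); s=bot.capture('scene'); t=bot.capture('top')
cv2.imwrite('pics/s6.png',s);cv2.imwrite('pics/t6.png',t)
for n,z in (('top',18),('scene',18)): print(proj(n,[[400,122,z],[460,94,z],[460,150,z],[340,94,z],[340,150,z]]).round(0).tolist())
u=proj('scene',[400,122,18])[0].astype(int);v=proj('top',[400,122,18])[0].astype(int);print(u,v)
a=s[u[1]-30:u[1]+30,u[0]-35:u[0]+35];b=t[v[1]-30:v[1]+30,v[0]-30:v[0]+30]
cv2.imwrite('pics/m6.png',np.hstack([cv2.resize(a,(420,360),interpolation=2),cv2.resize(b,(360,360),interpolation=2)]))
```

```text
12.85 [425.9 -92.7 133.1] [-3.1414e+00  2.0000e-04 -4.1800e-02] 91.9 [-0.3 -0.2  0.2] 0.0
[[197.0, 233.0], [203.0, 218.0], [190.0, 218.0], [204.0, 248.0], [190.0, 248.0]]
[[312.0, 168.0], [308.0, 180.0], [322.0, 179.0], [302.0, 157.0], [315.0, 156.0]]
[311 167] [196 232]
```

View pics/m6.png

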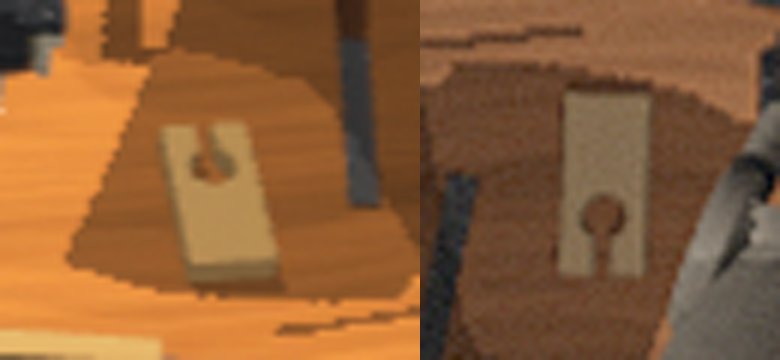

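Pin top-face corners: scene crop (162,125), (243,123), (277,262), (188,265); top crop (565,92), (651,94), (643,276), (557,273).

Run:
```python
from h import *
from scipy.optimize import least_squares
S=np.array([(162,125),(243,123),(277,262),(188,265)])/6+[276,137]
T=np.array([(651,94),(565,92),(557,273),(643,276)])/6+[166-70,202]
print(back('scene',S,18).round(1)[:,:2].tolist(),back('top',T,18).round(1)[:,:2].tolist())
# order by model: butt(+x tool)-y, butt +y, sawn +y, sawn -y
m=np.array([[60,-28],[60,28],[-60,28],[-60,-28.]])
S2=S[[3,2,1,0]]
def W(v): c,s=np.cos(v[2]),np.sin(v[2]); return np.c_[m@np.array([[c,s],[-s,c]])+v[:2],np.full(4,18)]
for k,f in dict(s=lambda v:proj('scene',W(v))-S2,t=lambda v:proj('top',W(v))-T).items():
    r=least_squares(lambda v:f(v).ravel(),[400,122,0]);print(k,r.x.round(3),r.fun.round(1))
```

```text
[[342.9, 99.1], [347.6, 152.6], [468.7, 147.5], [464.3, 91.5]] [[460.4, 89.7], [463.1, 147.4], [342.5, 153.1], [339.2, 96.0]]
s [ 4.05917e+02  1.22671e+02 -5.40000e-02] [-0.   0.  -0.1 -0.3  0.3 -0.  -0.2  0.3]
t [ 4.01300e+02  1.21535e+02 -5.00000e-02] [-0.2  0.1  0.2  0.1  0.2 -0.1 -0.2 -0.2]
```

Call:
jog_arm(targets=[{"xyz": [0,-0.6,0],"spin": 0},{"xyz": [-0.04,-0.7,0],"spin": 0},{"xyz": [-0.04,-0.7,0],"spin": 0.05},{"xyz": [-0.04,-0.45,0.2],"spin": 0.05},{"xyz": [-0.03,-0.22,0.5],"spin": 0},{"xyz": [0,0,0.3],"spin": 0},{"xyz": [0,0,0.3],"spin": 0},{"xyz": [0,0,0],"spin": 0},{"xyz": [0,0,0],"spin": 0},{"xyz": [0,0,0],"spin": 0}], gripper=88)

```text
time: 14.2
tool_pos: [424.3, 120.4, 30.1]
tcp_rot: [-3.141, -0.002, -0.053]
contact_force: [-1.2, -0.1, 0.2]
grip_width: 80.7
finger_force: 0.0
```

Run:
```python
from h import *
o=st();rows(o['tool_pos'],o['tcp_rot'][2],[423.5,121,4],-0.052,5)
```

```text
14.2 [424.3 120.4  30.1] [-3.1414e+00 -2.0000e-03 -5.3100e-02] 80.7 [-1.2 -0.1  0.2] 0.0
[-0.002, -0.001, 0.065] -0.002
[-0.002, -0.001, 0.065] -0.002
[-0.002, -0.001, 0.065] -0.002
[-0.002, -0.001, 0.065] -0.002
[-0.002, -0.002, 0.065] -0.002
```

Call:
jog_arm(targets=[{"xyz": [0,0,0.1],"spin": 0},{"xyz": [0,0,0.1],"spin": 0},{"xyz": [0,0,0.08],"spin": 0},{"xyz": [0,0,0.05],"spin": 0},{"xyz": [0,0,0],"spin": 0},{"xyz": [0,0,0],"spin": 0},{"xyz": [0,0,0],"spin": 0},{"xyz": [0,0,0],"spin": 0},{"xyz": [0,0,0],"spin": 0},{"xyz": [0,0,0],"spin": 0}])

```text
time: 15.45
tool_pos: [423.6, 120.2, 2.7]
tcp_rot: [3.142, -0.0, -0.053]
contact_force: [0.9, 0.0, 0.3]
grip_width: 80.9
finger_force: 0.0
```

Call:
jog_arm(targets=[{"xyz": [0,0,0],"spin": 0},{"xyz": [0,0,0],"spin": 0},{"xyz": [0,0,0],"spin": 0},{"xyz": [0,0,0],"spin": 0},{"xyz": [0,0,0],"spin": 0},{"xyz": [0,0,0],"spin": 0},{"xyz": [0,0,0],"spin": 0},{"xyz": [0,0,0],"spin": 0},{"xyz": [0,0,-0.1],"spin": 0},{"xyz": [0,0,-0.2],"spin": 0}], gripper=0)

```text
time: 16.7
tool_pos: [423.1, 120.2, 26.9]
tcp_rot: [3.141, 0.001, -0.053]
contact_force: [0.4, 0.4, -0.3]
grip_width: 56.0
finger_force: 30.0
```

Call:
jog_arm(targets=[{"xyz": [0,0,-0.4],"spin": 0},{"xyz": [0,0,-0.5],"spin": 0},{"xyz": [0.1,0.4,-0.1],"spin": 0},{"xyz": [0.2,0.6,0],"spin": 0},{"xyz": [0.2,0.7,0],"spin": 0},{"xyz": [0.2,0.7,0],"spin": 0},{"xyz": [0.2,0.65,0],"spin": 0},{"xyz": [0.2,0.6,0],"spin": 0},{"xyz": [0,0.3,0],"spin": 0},{"xyz": [0,0,0],"spin": 0}])

```text
time: 17.95
tool_pos: [494.3, -201.5, 106.9]
tcp_rot: [3.141, -0.0, -0.056]
contact_force: [0.1, 0.0, -1.2]
grip_width: 55.7
finger_force: 30.0
```

Run:
```python
from h import *
o=st();rows(o['tool_pos'],o['tcp_rot'][2],[522.4,-200,50],-0.052,4)
```

```text
17.95 [ 494.3 -201.5  106.9] [ 3.1414 -0.     -0.056 ] 55.7 [ 0.1  0.  -1.2] 30.0
[0.087, -0.01, 0.178] -0.01
[0.087, -0.01, 0.178] -0.01
[0.087, -0.009, 0.178] -0.01
[0.087, -0.009, 0.178] -0.01
```

Move over the jig and hover just above the dowels, then look.

Call:
jog_arm(targets=[{"xyz": [0.09,-0.01,0.18],"spin": 0},{"xyz": [0.09,-0.01,0.18],"spin": 0},{"xyz": [0.09,-0.01,0.18],"spin": 0},{"xyz": [0.08,-0.01,0.18],"spin": 0},{"xyz": [0,0,0.1],"spin": 0},{"xyz": [0,0,0],"spin": 0},{"xyz": [0,0,0],"spin": 0},{"xyz": [0,0,0],"spin": 0},{"xyz": [0,0,0],"spin": 0},{"xyz": [0,0,0],"spin": 0}])

```text
time: 19.2
tool_pos: [522.8, -198.4, 41.4]
tcp_rot: [3.141, -0.0, -0.053]
contact_force: [0.5, -0.1, -1.1]
grip_width: 55.7
finger_force: 30.0
```

Run:
```python
from h import *
o=st(); s=bot.capture('scene')
cv2.imwrite('pics/s7.png',s)
a=s[165:255,185:285]
cv2.imwrite('pics/m7.png',cv2.resize(a,(600,540),interpolation=2))
p=o['tool_pos'];z=p[2]-2.7
print(proj('scene',[[p[0]+40,p[1]+28,z],[p[0]+40,p[1]-28,z]]).round(1), proj('scene',[[573.7,-211,26],[504,-240.5,34],[564,-243.5,34]]).round(1))
```

```text
19.2 [ 522.8 -198.4   41.4] [ 3.1413e+00 -4.0000e-04 -5.3300e-02] 55.7 [ 0.5 -0.1 -1.1] 30.0
[[240.1 205.5]
 [224.1 207.1]] [[229.  211.3]
 [219.2 195.2]
 [219.3 208.6]]
```

View pics/m7.png

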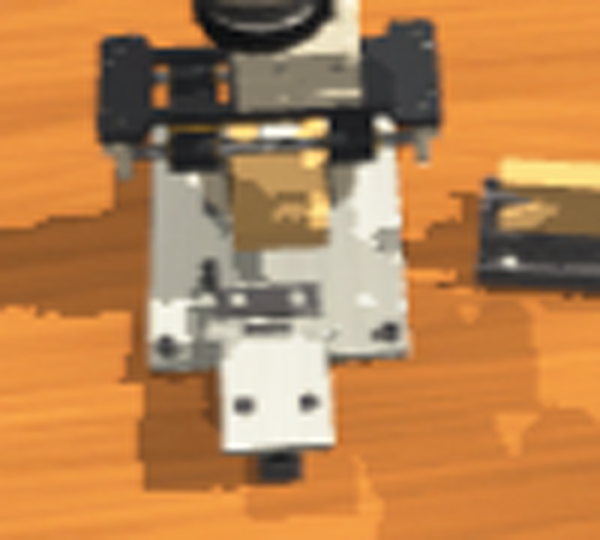

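Butt at crop (235–327,245), front dowel at (208,272), stop at (215–320,298). All sit where predicted within about 1–2 px, with about 9 mm clearance. Lowering the pin.

Call:
jog_arm(targets=[{"xyz": [0,0,0.08],"spin": 0},{"xyz": [0,0,0.08],"spin": 0},{"xyz": [0,0,0.08],"spin": 0},{"xyz": [0,0,0.05],"spin": 0},{"xyz": [0,0,0.03],"spin": 0},{"xyz": [0,0,0.02],"spin": 0},{"xyz": [0,0,0],"spin": 0},{"xyz": [0,0,0],"spin": 0},{"xyz": [0,0,0],"spin": 0},{"xyz": [0,0,0],"spin": 0}])

```text
time: 20.5
tool_pos: [522.8, -198.3, 14.0]
tcp_rot: [3.141, -0.0, -0.053]
contact_force: [0.6, -0.1, -0.9]
grip_width: 55.6
finger_force: 30.0
```

Call:
jog_arm(targets=[{"xyz": [0,0.03,0],"spin": 0},{"xyz": [0,0.03,0],"spin": 0},{"xyz": [0,0.02,0],"spin": 0},{"xyz": [0,0,0],"spin": 0},{"xyz": [0,0,0],"spin": 0},{"xyz": [0,0,0],"spin": 0},{"xyz": [0,0,0],"spin": 0},{"xyz": [0,0,0],"spin": 0},{"xyz": [0,0,0],"spin": 0},{"xyz": [0,0,0],"spin": 0}])

```text
time: 21.75
tool_pos: [522.4, -204.7, 13.9]
tcp_rot: [3.142, 0.0, -0.053]
contact_force: [-0.4, 0.6, -0.7]
grip_width: 55.9
finger_force: 30.0
```

Call:
jog_arm(targets=[{"xyz": [0,0.02,0],"spin": 0},{"xyz": [0,0.02,0],"spin": 0},{"xyz": [0,0.02,0],"spin": 0},{"xyz": [0,0,0],"spin": 0},{"xyz": [0,0,0],"spin": 0},{"xyz": [0,0,0],"spin": 0},{"xyz": [0,0,0],"spin": 0},{"xyz": [0,0,0],"spin": 0},{"xyz": [0,0,0],"spin": 0},{"xyz": [0,0,0],"spin": 0}])

```text
time: 23.0
tool_pos: [522.3, -208.0, 13.9]
tcp_rot: [-3.14, 0.0, -0.054]
contact_force: [2.0, 6.5, 0.8]
grip_width: 55.8
finger_force: 30.0
```

Dowel contact at 6.5 N. Now towards the stop.

Call:
jog_arm(targets=[{"xyz": [0.04,0,0],"spin": 0},{"xyz": [0.03,0,0],"spin": 0},{"xyz": [0.03,0,0.008],"spin": 0},{"xyz": [0,0,0.007],"spin": 0},{"xyz": [0,0,0],"spin": 0},{"xyz": [0,0,0],"spin": 0},{"xyz": [0,0,0],"spin": 0},{"xyz": [0,0,0],"spin": 0},{"xyz": [0,0,0],"spin": 0},{"xyz": [0,0,0],"spin": 0}])

```text
time: 24.25
tool_pos: [528.0, -208.2, 12.7]
tcp_rot: [-3.139, 0.005, -0.053]
contact_force: [-5.9, 6.1, 7.6]
grip_width: 55.9
finger_force: 30.0
```

Call:
jog_arm(targets=[{"xyz": [0,0,-0.008],"spin": 0},{"xyz": [0.02,0,0],"spin": 0},{"xyz": [0.02,0,0],"spin": 0},{"xyz": [0,0,0],"spin": 0},{"xyz": [0,0,0],"spin": 0},{"xyz": [0,0,0],"spin": 0},{"xyz": [0,0,0],"spin": 0},{"xyz": [0,0,0],"spin": 0},{"xyz": [0,0,0],"spin": 0},{"xyz": [0,0,0],"spin": 0}])

```text
time: 25.5
tool_pos: [531.4, -208.4, 12.8]
tcp_rot: [-3.139, 0.005, -0.053]
contact_force: [-3.8, 5.7, 0.8]
grip_width: 55.2
finger_force: 30.0
```

Call:
jog_arm(targets=[{"xyz": [0.03,0,0],"spin": 0},{"xyz": [0.03,0,0],"spin": 0},{"xyz": [0,0,0],"spin": 0},{"xyz": [0,0,0],"spin": 0},{"xyz": [0,0,0],"spin": 0},{"xyz": [0,0,0],"spin": 0},{"xyz": [0,0,0],"spin": 0},{"xyz": [0,0,0],"spin": 0},{"xyz": [0,0,0],"spin": 0},{"xyz": [0,0,0],"spin": 0}])

```text
time: 26.75
tool_pos: [536.4, -208.7, 12.8]
tcp_rot: [-3.139, 0.004, -0.053]
contact_force: [-3.9, 5.2, 1.9]
grip_width: 55.4
finger_force: 30.0
```

Call:
jog_arm(targets=[{"xyz": [0.03,0,0],"spin": 0},{"xyz": [0.02,0,0],"spin": 0},{"xyz": [0,0,0],"spin": 0},{"xyz": [0,0,0],"spin": 0},{"xyz": [0,0,0],"spin": 0},{"xyz": [0,0,0],"spin": 0},{"xyz": [0,0,0],"spin": 0},{"xyz": [0,0,0],"spin": 0},{"xyz": [0,0,0],"spin": 0},{"xyz": [0,0,0],"spin": 0}])

```text
time: 28.0
tool_pos: [537.9, -208.8, 12.8]
tcp_rot: [-3.138, 0.009, -0.053]
contact_force: [-12.9, 4.8, 8.4]
grip_width: 55.8
finger_force: 30.0
```

Run:
```python
from h import *
o=st(); s=bot.capture('scene')
a=s[165:255,185:285]
cv2.imwrite('pics/m8.png',cv2.resize(a,(600,540),interpolation=2)); print(o['moment'].round(2))
p=o['tool_pos']
print((proj('scene',[[p[0]+40,p[1]-2+28,28],[p[0]+40,p[1]-2-28,28]])-[185,165])*6)
```

```text
28.0 [ 537.9 -208.8   12.8] [-3.138   0.0094 -0.0529] 55.8 [-12.9   4.8   8.4] 30.0
[ 0.65  2.03 -0.04]
[[312.63511649 276.88828083]
 [216.45621831 286.41367363]]
```

View pics/m8.png

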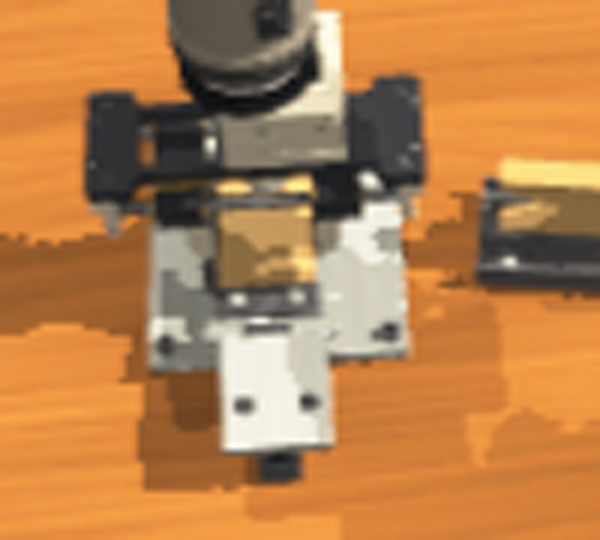

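The butt sits flush on the stop at crop (265,285) with Fx -13 N. I press against the dowels once more, then release and raise.

Call:
jog_arm(targets=[{"xyz": [-0.02,0,0],"spin": 0},{"xyz": [0,0.02,0],"spin": 0},{"xyz": [0,0.02,0],"spin": 0},{"xyz": [0,0,0],"spin": 0},{"xyz": [0.02,0,0],"spin": 0},{"xyz": [0.01,0,0],"spin": 0},{"xyz": [0,0,0],"spin": 0},{"xyz": [0,0,0],"spin": 0},{"xyz": [0,0,0],"spin": 0},{"xyz": [0,0,0],"spin": 0}])

```text
time: 29.3
tool_pos: [537.9, -208.9, 12.8]
tcp_rot: [-3.134, 0.012, -0.053]
contact_force: [-13.1, 16.6, 14.4]
grip_width: 55.6
finger_force: 30.0
```

Call:
jog_arm(targets=[{"xyz": [0,0,0],"spin": 0},{"xyz": [0,0,0],"spin": 0},{"xyz": [0,0,0],"spin": 0},{"xyz": [0,0,0],"spin": 0},{"xyz": [0,0,0],"spin": 0},{"xyz": [0,0,-0.1],"spin": 0},{"xyz": [0,0,-0.2],"spin": 0},{"xyz": [0,0,-0.3],"spin": 0},{"xyz": [0,0,0],"spin": 0},{"xyz": [0,0,0],"spin": 0}], gripper=85)

```text
time: 30.55
tool_pos: [542.6, -213.7, 61.4]
tcp_rot: [3.141, -0.0, -0.053]
contact_force: [-0.3, 0.0, -0.0]
grip_width: 78.2
finger_force: 0.0
```

Released, with the arm clear. As a check and final seating, I close the fingers and nudge the open long edge, then the sawn end.

Call:
jog_arm(targets=[{"xyz": [0,-0.4,0],"spin": 0},{"xyz": [0,-0.5,0],"spin": 0},{"xyz": [0,0,0],"spin": 0},{"xyz": [0,0,0],"spin": 0},{"xyz": [0,0,0.3],"spin": 0},{"xyz": [0,0,0.25],"spin": 0},{"xyz": [0,0,0],"spin": 0},{"xyz": [0,0,0],"spin": 0},{"xyz": [0,0,0],"spin": 0},{"xyz": [0,0,0],"spin": 0}], gripper=0)

```text
time: 31.8
tool_pos: [547.0, -142.1, 18.0]
tcp_rot: [3.141, -0.001, -0.053]
contact_force: [-0.5, 0.5, 0.2]
grip_width: 0.3
finger_force: 0.0
```

Call:
jog_arm(targets=[{"xyz": [0,0.1,0],"spin": 0},{"xyz": [0,0.06,0],"spin": 0},{"xyz": [0,0.04,0],"spin": 0},{"xyz": [0,0.03,0],"spin": 0},{"xyz": [0,0.03,0],"spin": 0},{"xyz": [0,0,0],"spin": 0},{"xyz": [0,0,0],"spin": 0},{"xyz": [0,0,0],"spin": 0},{"xyz": [0,0,0],"spin": 0},{"xyz": [0,0,0],"spin": 0}])

```text
time: 33.05
tool_pos: [545.5, -162.6, 17.4]
tcp_rot: [3.142, -0.0, -0.053]
contact_force: [0.0, 0.4, -0.6]
grip_width: 0.4
finger_force: 0.0
```

Call:
jog_arm(targets=[{"xyz": [0,0.03,0],"spin": 0},{"xyz": [0,0.03,0],"spin": 0},{"xyz": [0,0,0],"spin": 0},{"xyz": [0,0,0],"spin": 0},{"xyz": [0,0,0],"spin": 0},{"xyz": [0,0,0],"spin": 0},{"xyz": [0,0,0],"spin": 0},{"xyz": [0,0,0],"spin": 0},{"xyz": [0,0,0],"spin": 0},{"xyz": [0,0,0],"spin": 0}])

```text
time: 34.3
tool_pos: [545.2, -167.1, 17.3]
tcp_rot: [-3.141, 0.0, -0.053]
contact_force: [1.4, 4.9, 0.9]
grip_width: 0.7
finger_force: 2.2
```

Call:
jog_arm(targets=[{"xyz": [0,0.025,0],"spin": 0},{"xyz": [0,0,0],"spin": 0},{"xyz": [0,0,0],"spin": 0},{"xyz": [0,-0.2,0],"spin": 0},{"xyz": [0,-0.1,-0.3],"spin": 0},{"xyz": [-0.2,0,-0.3],"spin": 0},{"xyz": [-0.6,0.3,0],"spin": 0},{"xyz": [-0.6,0.6,0],"spin": 0},{"xyz": [0,0,0],"spin": 0},{"xyz": [0,0,0],"spin": 0}])

```text
time: 35.55
tool_pos: [435.1, -208.2, 65.6]
tcp_rot: [3.141, -0.001, -0.054]
contact_force: [0.4, -0.7, -0.8]
grip_width: 0.7
finger_force: 0.0
```

Run:
```python
from h import *
o=st();rows(o['tool_pos'],o['tcp_rot'][2],[438,-204,17],-0.053,3)
# numeric check of the pin in the top view
t=bot.capture('top');cv2.imwrite('pics/t9.png',t)
```

```text
35.55 [ 435.1 -208.2   65.6] [ 3.1407e+00 -9.0000e-04 -5.4100e-02] 0.7 [ 0.4 -0.7 -0.8] 0.0
[0.011, -0.018, 0.203] -0.004
[0.011, -0.018, 0.203] -0.004
[0.011, -0.018, 0.203] -0.004
```

Call:
jog_arm(targets=[{"xyz": [0,-0.05,0.2],"spin": 0},{"xyz": [0,0,0.2],"spin": 0},{"xyz": [0,0,0.2],"spin": 0},{"xyz": [0.03,0,0],"spin": 0},{"xyz": [0.03,0,0],"spin": 0},{"xyz": [0.03,0,0],"spin": 0},{"xyz": [0.03,0,0],"spin": 0},{"xyz": [0.03,0,0],"spin": 0},{"xyz": [0,0,0],"spin": 0},{"xyz": [0,0,0],"spin": 0}])

```text
time: 36.85
tool_pos: [445.0, -204.3, 17.6]
tcp_rot: [-3.141, 0.004, -0.053]
contact_force: [-8.2, -2.7, 8.2]
grip_width: 0.4
finger_force: 4.3
```

Call:
jog_arm(targets=[{"xyz": [0.02,0,0],"spin": 0},{"xyz": [0.02,0,0],"spin": 0},{"xyz": [0.02,0,0],"spin": 0},{"xyz": [0,0,0],"spin": 0},{"xyz": [0,0,0],"spin": 0},{"xyz": [0,0,0],"spin": 0},{"xyz": [0,0,0],"spin": 0},{"xyz": [0,0,0],"spin": 0},{"xyz": [0,0,0],"spin": 0},{"xyz": [0,0,0],"spin": 0}])

```text
time: 38.1
tool_pos: [445.3, -204.2, 17.5]
tcp_rot: [-3.139, 0.013, -0.052]
contact_force: [-25.3, -5.1, 20.6]
grip_width: 0.8
finger_force: 13.2
```

Call:
jog_arm(targets=[{"xyz": [-0.15,0,0],"spin": 0},{"xyz": [-0.15,0,0],"spin": 0},{"xyz": [0,-0.1,-0.5],"spin": 0},{"xyz": [0.2,-0.4,-0.1],"spin": 0},{"xyz": [0.65,-0.33,0],"spin": 0},{"xyz": [0.55,-0.1,0],"spin": 0},{"xyz": [0,0,0.3],"spin": 0},{"xyz": [0,0,0.28],"spin": 0},{"xyz": [0,0,0],"spin": 0},{"xyz": [0,0,0],"spin": 0}])

```text
time: 39.35
tool_pos: [544.0, -135.3, 19.7]
tcp_rot: [3.141, -0.001, -0.053]
contact_force: [1.1, -0.1, 0.7]
grip_width: 0.4
finger_force: 0.0
```

Call:
jog_arm(targets=[{"xyz": [0,0.15,0.02],"spin": 0},{"xyz": [0,0.12,0],"spin": 0},{"xyz": [0,0.06,0],"spin": 0},{"xyz": [0,0.03,0],"spin": 0},{"xyz": [0,0.03,0],"spin": 0},{"xyz": [0,0.03,0],"spin": 0},{"xyz": [0,0,0],"spin": 0},{"xyz": [0,0,0],"spin": 0},{"xyz": [0,0,0],"spin": 0},{"xyz": [0,0,0],"spin": 0}])

```text
time: 40.6
tool_pos: [541.8, -166.9, 17.3]
tcp_rot: [-3.14, 0.001, -0.053]
contact_force: [0.9, 7.9, 1.4]
grip_width: 0.2
finger_force: 2.9
```

Both faces bear firmly, at the same contact positions as before. Retreating, then a numeric check.

Call:
jog_arm(targets=[{"xyz": [0,-0.15,0],"spin": 0},{"xyz": [0,-0.15,0],"spin": 0},{"xyz": [0,0,-0.5],"spin": 0},{"xyz": [0,0,-0.6],"spin": 0},{"xyz": [-0.3,-0.4,-0.4],"spin": 0},{"xyz": [-0.4,-0.6,0],"spin": 0},{"xyz": [-0.3,-0.6,0],"spin": 0},{"xyz": [0,-0.5,0],"spin": 0},{"xyz": [0,0,0],"spin": 0},{"xyz": [0,0,0],"spin": 0}])

```text
time: 41.85
tool_pos: [472.2, 27.3, 137.4]
tcp_rot: [3.141, -0.0, -0.052]
contact_force: [0.1, 0.6, 0.8]
grip_width: 0.3
finger_force: 0.0
```

Run:
```python
from h import *
o=st(); s=bot.capture('scene');t=bot.capture('top');cv2.imwrite('pics/s10.png',s);cv2.imwrite('pics/t10.png',t)
for n,im,b in (('top',t,(255,175,300,232)),('scene',s,(205,178,258,226))):
    x0,y0,x1,y1=b; h=cv2.cvtColor(im[y0:y1,x0:x1],cv2.COLOR_BGR2HSV)
    m=((h[...,0]>8)&(h[...,0]<28)&(h[...,1]>70)).astype(np.uint8)
    k,l,sx,c=cv2.connectedComponentsWithStats(m)
    for i in range(1,k):
        if sx[i,4]>100:
            ys,xs=np.where(l==i);bx=cv2.boxPoints(cv2.minAreaRect(np.c_[xs+x0,ys+y0].astype(np.float32)))
            print(n,sx[i],back(n,bx,28)[:,:2].round(0).tolist())
    # expected home outline
    c_,s_=np.cos(-.053),np.sin(-.053);P=np.array([[60,-28],[60,28],[-60,28],[-60,-28.]])@np.array([[c_,s_],[-s_,c_]])+[514.5,-207.5]
    print('expect',P.round(0).tolist())
```

```text
41.85 [472.2  27.3 137.4] [ 3.1411e+00 -2.0000e-04 -5.2200e-02] 0.3 [0.1 0.6 0.8] 0.0
top [  0   0  45  57 708] [[628.0, -117.0], [623.0, -295.0], [397.0, -287.0], [401.0, -112.0]]
top [ 16  12  15  31 360] [[577.0, -181.0], [576.0, -237.0], [454.0, -233.0], [456.0, -177.0]]
expect [[573.0, -239.0], [576.0, -183.0], [456.0, -176.0], [453.0, -232.0]]
scene [  0   0  53  48 739] [[411.0, -289.0], [434.0, -96.0], [644.0, -121.0], [622.0, -296.0]]
scene [ 16   7  17  28 402] [[452.0, -232.0], [459.0, -173.0], [582.0, -183.0], [575.0, -239.0]]
expect [[573.0, -239.0], [576.0, -183.0], [456.0, -176.0], [453.0, -232.0]]
```

Both cameras put the pin at home within about 2 mm on nearly every corner (6 mm at the worst scene corner). It is flat and square, and the arm is clear. Handing in.

```bash
python3 -c "
from plant import bot
print(bot.close_job())"
```

```text
the job is handed in; nothing more can be done
None
```

The new keyhole pin, matching the sample on the mat, was laid flat on the bench and then set in the jig, butt on the end stop and long edge against the dowels by push contact and camera check; it is released and handed in at about 42 s of the 51 s limit.

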